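# Transfer four weighing pieces to the weighing rack in reverse order

### The job

Move the four pieces (crucible, weighing bottle, beaker, steel check weight) from the grey blocks of the drying rack to the white weighing rack in reverse order: the piece nearest the drying rack's black knob goes to the place farthest from the weighing rack's black knob, and so on along the row, so the piece farthest from the one knob ends nearest the other. Set each down gently, never dropping it or tipping it over, and leave each standing upright in a recess of its own.

Things in the scene. Friction and masses are not known exactly. Their poses are not given: they have to be found in the camera images.
- crucible: White porcelain crucible, open, conical: 41 mm across the rim, 26 mm across the foot, 32 mm high, 30 g. Loose. Origin: centre of its underside, z up. It starts upright in one of the drying rack's holder blocks.
- weighing_bottle: Small clear glass weighing bottle with its lid on (fixed) and a knob on the lid: 33 mm diameter, 55 mm high, 28 g. Loose. Origin: centre of its underside, z up. It starts upright in one of the drying rack's holder blocks.
- beaker: Small clear glass beaker with a spout, open: 42 mm diameter in the lower 38 mm, 47 mm across the rim and spout, 61 mm high, 35 g. Loose. Origin: centre of its underside, z up. It starts upright in one of the drying rack's holder blocks.
- check_weight: Plain steel check weight: a cylinder 34 mm in diameter and 40 mm high with a 20 mm knob on top, 58 mm high in all, about 200 g. Loose. Origin: centre of its underside, z up. It starts upright in one of the drying rack's holder blocks.
- drying_rack: Source rack, fixed: an aluminium rail along its own y, 56 mm wide, 11 mm high, with a black knob (18 mm across, 20 mm high) at its +y end (left, seen from the robot). Four grey holder blocks in a row on it at y = +105, +35, -35, -105 mm, x = 0. Origin: on the bench under the middle of the row; z up; x points away from the robot, across the row.
- weighing_rack: Target rack, fixed: a white slab along its own y, 72 mm wide, 15 mm high, with a black knob (18 mm across, 20 mm high) at its +y end (left, seen from the robot). Four round dark-lined recesses, 52 mm wide, 4 mm deep (floor 11 mm above the bench), at y = +105, +35, -35, -105 mm, x = 0. Origin: on the bench under the middle of the row; z up; x points away from the robot, across the row.
- block_crucible: The grey holder block in which the crucible stands at the start; fixed on the drying rack and marks the crucible's original place there. 66 x 66 x 10 mm, with a round recess 52 mm in diameter and 4 mm deep. Origin: centre of its underside, 11 mm above the bench (recess floor 17 mm, top 21 mm above the bench).
- block_weighing_bottle: The grey holder block in which the weighing bottle stands at the start; fixed on the drying rack and marks the weighing bottle's original place there. 66 x 66 x 10 mm, with a round recess 52 mm in diameter and 4 mm deep. Origin: centre of its underside, 11 mm above the bench (recess floor 17 mm, top 21 mm above the bench).
- block_beaker: The grey holder block in which the beaker stands at the start; fixed on the drying rack and marks the beaker's original place there. 66 x 66 x 10 mm, with a round recess 52 mm in diameter and 4 mm deep. Origin: centre of its underside, 11 mm above the bench (recess floor 17 mm, top 21 mm above the bench).
- block_check_weight: The grey holder block in which the check weight stands at the start; fixed on the drying rack and marks the check weight's original place there. 66 x 66 x 10 mm, with a round recess 52 mm in diameter and 4 mm deep. Origin: centre of its underside, 11 mm above the bench (recess floor 17 mm, top 21 mm above the bench).
Things that resemble listed ones, but are neither listed nor needed, are in the scene too. What is shaped like the block_check_weight but blue or turquoise is not meant.

How it is judged (in metres and radians):
At the end, for the whole second after the job is handed in: Each of the four pieces stands released and at rest in the weighing rack's recess that is its place in the reversed row: within 14 mm of the recess centre in each direction of the rack, its underside within 3 mm of the recess floor, upright within 0.12 rad (x of crucible in the frame of weighing_rack between -0.014 and 0.014 m and z of crucible in the frame of weighing_rack between 0.008 and 0.014 m and angle between each of crucible, weighing_bottle, beaker, check_weight's own z axis and vertical below 0.12 rad and linear speed of each of crucible, weighing_bottle, beaker, check_weight below 0.02 m/s and ((y of block_crucible in the frame of drying_rack between 0.085 and 0.125 m and y of crucible in the frame of weighing_rack between -0.119 and -0.091 m) or (y of block_crucible in the frame of drying_rack between 0.015 and 0.055 m and y of crucible in the frame of weighing_rack between -0.049 and -0.021 m) or (y of block_crucible in the frame of drying_rack between -0.055 and -0.015 m and y of crucible in the frame of weighing_rack between 0.021 and 0.049 m) or (y of block_crucible in the frame of drying_rack between -0.125 and -0.085 m and y of crucible in the frame of weighing_rack between 0.091 and 0.119 m)) and x of weighing_bottle in the frame of weighing_rack between -0.014 and 0.014 m and z of weighing_bottle in the frame of weighing_rack between 0.008 and 0.014 m and ((y of block_weighing_bottle in the frame of drying_rack between 0.085 and 0.125 m and y of weighing_bottle in the frame of weighing_rack between -0.119 and -0.091 m) or (y of block_weighing_bottle in the frame of drying_rack between 0.015 and 0.055 m and y of weighing_bottle in the frame of weighing_rack between -0.049 and -0.021 m) or (y of block_weighing_bottle in the frame of drying_rack between -0.055 and -0.015 m and y of weighing_bottle in the frame of weighing_rack between 0.021 and 0.049 m) or (y of block_weighing_bottle in the frame of drying_rack between -0.125 and -0.085 m and y of weighing_bottle in the frame of weighing_rack between 0.091 and 0.119 m)) and x of beaker in the frame of weighing_rack between -0.014 and 0.014 m and z of beaker in the frame of weighing_rack between 0.008 and 0.014 m and ((y of block_beaker in the frame of drying_rack between 0.085 and 0.125 m and y of beaker in the frame of weighing_rack between -0.119 and -0.091 m) or (y of block_beaker in the frame of drying_rack between 0.015 and 0.055 m and y of beaker in the frame of weighing_rack between -0.049 and -0.021 m) or (y of block_beaker in the frame of drying_rack between -0.055 and -0.015 m and y of beaker in the frame of weighing_rack between 0.021 and 0.049 m) or (y of block_beaker in the frame of drying_rack between -0.125 and -0.085 m and y of beaker in the frame of weighing_rack between 0.091 and 0.119 m)) and x of check_weight in the frame of weighing_rack between -0.014 and 0.014 m and z of check_weight in the frame of weighing_rack between 0.008 and 0.014 m and ((y of block_check_weight in the frame of drying_rack between 0.085 and 0.125 m and y of check_weight in the frame of weighing_rack between -0.119 and -0.091 m) or (y of block_check_weight in the frame of drying_rack between 0.015 and 0.055 m and y of check_weight in the frame of weighing_rack between -0.049 and -0.021 m) or (y of block_check_weight in the frame of drying_rack between -0.055 and -0.015 m and y of check_weight in the frame of weighing_rack between 0.021 and 0.049 m) or (y of block_check_weight in the frame of drying_rack between -0.125 and -0.085 m and y of check_weight in the frame of weighing_rack between 0.091 and 0.119 m))); the robot touches nothing.
It fails at once if a piece is tipped over (angle between any of crucible, weighing_bottle, beaker, check_weight's own z axis and vertical above 0.7 rad).
It fails at once if a piece is dropped (it moves faster than 0.6 m/s within 60 mm of the bench) ((height (world z) of crucible below 0.06 m and linear speed of crucible above 0.6 m/s) or (height (world z) of weighing_bottle below 0.06 m and linear speed of weighing_bottle above 0.6 m/s) or (height (world z) of beaker below 0.06 m and linear speed of beaker above 0.6 m/s) or (height (world z) of check_weight below 0.06 m and linear speed of check_weight above 0.6 m/s)).
It also fails if it takes over 99 s, if anything falls off the work surface, if the arm or the gripper's body presses on something with over 40 N, if the wrist force passes 120 N, or if a joint passes its speed limit or range.

### The arm

A 6-joint arm with a two-finger parallel gripper is mounted at the origin on a cart in front of the work surface, level with it; the furniture and walls round the work are solid. World frame = base frame: x ahead of the robot, y to its left, z up, the work surface at z = 0. Lengths are in mm, angles in degrees, forces in N, time in s.
With the tool pointing down it reaches from about 375 to 975 mm from the base axis. Payload 3.8 kg.
Tool frame: the origin (TCP) lies between the finger pads; the fingertips stand 11 mm ahead of it and the grasp point (between the pads) lies 8 mm behind it; z points along the fingers, y is the line along which they close (so a half turn about z gives the same grasp; the last joint's range is limited). The gripper opens to 88 mm and grips with 3 to 60 N. Pads are 18 mm wide; open, the fingers measure 123 mm over their backs; the gripper's body (75 mm by 187 mm) begins 45 mm behind the grasp point.
Start: joints at [-67.603, 15.12, 91.902, -0, 72.978, -2.114], TCP at [280.031, -614.167, 249.706] pointing down, gripper open.
Joint ranges: [-150.88, 150.88], [-54.13, 125.18], [17.81, 147.31], [-75.09, 255.09], [0, 152.58], [-146.25, 146.25]. Speed limits (degrees/s): [147.25, 147.25, 180, 180, 180, 180].

### API

Orientations are given as [roll, pitch, yaw] about the fixed x, y, z axes, in that order (R = Rz(yaw) Ry(pitch) Rx(roll)).
In Python, from workcell import readout, get_image, job, look_for, pinpoint gives the robot as it stands.
- The arm moves only by the tool jog_arm, never from a script. Its argument "series" is a list that holds one entry, the list of rows, each a list of 4 numbers: the shift along the world's x, y, z in cm, then the turn about the world's z in degrees. In form: [[[dx, dy, dz, turn], ...]]. A call has 1 to 20 rows; each row shifts and turns the commanded pose from where the row before left it; what a row does not reach is not made up. A row lasts 1/8 s, in which the tool goes at most 62.5 mm and 10.7 degrees, less where a joint would pass 70% of its speed; a pose out of reach is approached as far as the arm can. A call with a gripper value outside its range is refused whole. "jaw" is the opening, from 0 (shut) to 1 (fully open), set as the call begins (left out, the last holds). The fingers move at their own pace and stop on an object; the grip force is fixed at half the most. Time passes only in rows, so rows that do not move let the fingers close. It gives the time, the measured TCP pose, the force, the opening and the grip force at its end, in the units of the state.
- readout.get_obs(): the state, without advancing time (a new reading comes with each control period).
- get_image(name): name is "scene" or "top"; returns a dict with "image" (384x512x3 uint8, red, green, blue), "vertical_fov" (degrees; the focal length in pixels is half the picture's height over the tangent of half this angle, whatever the lens; pixels are square), "cx", "cy" (the principal point, pixels), "distortion" ([k1, k2, p1, p2, k3] as OpenCV has them; the pictures are not rectified), "R" (3x3) and "t" (3): a world point X has camera coordinates R X + t. Camera axes: x right, y down, z forward; pixel columns grow to the right and rows downward; lengths in mm; the calibration is good to about 2 mm. A picture is of the moment at which its call begins. There is no depth.
- job.job_done(): hands the job in; it is judged then, once.
Trained networks look in the newest picture that a camera, given by its name, has taken for a name from the list of things; names that differ only in an ending like _2 or _b are one class to them, and where a whole thing is asked for, a point or a joint stands for the part that bears it (a point fixed in the world has none). Each returns a list of dicts, best first, with "p" (0 to 1); they miss things now and then, are a little off and sometimes report something else, mostly with a low value. They report only what shows in the picture. A call takes as long as a camera call. They do not tell look-alikes from the thing itself.
- look_for(camera, label): "position" ([x, y, z] in mm, in the coordinates of the camera as it stood for that picture, good to about 4 mm: the middle of the surface that is visible of it).
- pinpoint(camera, label): "position" ([x, y, z] in mm, in the coordinates of the camera as it stood for that picture, good to about 4 mm: a listed point, or the origin of a listed thing).
The state is a dict: "time_s": time; "q": joint angles; "qvel": joint speeds; "tau": joint torques, N m; "position": TCP position; "eef_rot": TCP orientation; "force": force on the tool from outside, world axes, zero at the start; "wrist_torque": the same for the moment, N m; "width": finger opening in mm; "gripper_force": force on a finger pad.
Only numpy, scipy, OpenCV 4.12 (cv2) and the standard library are available. Lean on these libraries where they do the work, as an engineer would, in place of code of your own. Each camera call takes 0.05 s, during which the arm holds its last target. There are 200 camera calls.

## Working session

There is one attempt and no reset: what is moved stays moved. The work goes in short steps, Python scripts to look and compute and a tool call to move; the robot and the scene stay as the last step left them, time stands still between calls to the robot, and variables do not carry over. Pictures are saved under pics/ and viewed, at most 14 in all, crops included, and the job is handed in when it is done.

Besides the shell and the picture viewer there is one more tool, called by a JSON object that holds its "op" and its "data". jog_arm: Moves the arm, as the interface text tells. Its arguments: {"type":"object","properties":{"series":{"type":"array","items":{"type":"array","items":{"type":"array","items":{"type":"number"}}}},"jaw":{"type":"number"}},"required":["series"]}

```bash
mkdir -p pics; cat > h.py <<'E'
import numpy as np, cv2
from workcell import readout, get_image, job, look_for, pinpoint
def world(im,p): return np.array(im["R"]).T@(np.array(p)-np.array(im["t"]))
def K(im):
    h=im["image"].shape[0]; f=h/2/np.tan(np.radians(im["vertical_fov"])/2)
    return np.array([[f,0,im["cx"]],[0,f,im["cy"]],[0,0,1.]])
def ray(im,uv,z):
    "world point at height z seen at pixel uv"
    n=cv2.undistortPoints(np.array([[uv]],float),K(im),np.array(im["distortion"],float))[0,0]
    R=np.array(im["R"]);c=-R.T@np.array(im["t"]);d=R.T@np.array([n[0],n[1],1]);return c+d*(z-c[2])/d[2]
def px(im,X):
    R=np.array(im["R"],float);return cv2.projectPoints(np.array(X,float).reshape(-1,1,3),cv2.Rodrigues(R)[0],np.array(im["t"],float),K(im),np.array(im["distortion"],float))[0][:,0]
def save(im,n): cv2.imwrite("pics/"+n,cv2.cvtColor(im["image"],cv2.COLOR_RGB2BGR))
E
python3 - <<'E'
from h import *
print(readout.get_obs())
L=["crucible","weighing_bottle","beaker","check_weight","drying_rack","weighing_rack","block_crucible","block_weighing_bottle","block_beaker","block_check_weight"]
for c in("top","scene"):
    im=get_image(c);save(im,c+"0.png")
    print(c,-np.array(im["R"]).T@im["t"])
    for l in L:
        print(l,[(round(d["p"],2),world(im,d["position"]).round().tolist(),px(im,world(im,d["position"]))[0].round().tolist()) for d in pinpoint(c,l)[:5]])
E
```

```text
{'time_s': 0.0, 'q': array([-6.76027910e+01,  1.51680560e+01,  9.19784398e+01,  1.53266795e-03,
        7.29776178e+01, -2.11711192e+00]), 'qvel': array([ 0.0519899 ,  0.0420443 ,  0.00115953,  0.03317416, -0.01852282,
        0.0587371 ]), 'tau': array([ 1.14331549e-03, -5.02111137e+01, -3.56872845e+01,  7.27840606e-02,
        2.93192372e-02, -1.56274295e-04]), 'position': array([ 279.79254565, -613.54937723,  248.42746875]), 'eef_rot': array([-1.79876025e+02, -6.04856933e-03,  2.45138641e+01]), 'force': array([-0.36745149,  0.21536185, -0.03036913]), 'wrist_torque': array([-0.01803351,  0.00366007,  0.03911133]), 'gripper_force': 0.0, 'width': 87.8807122226116}
top [392.64261497 113.06106741 900.2994251 ]
crucible [(0.65, [454.0, 194.0, 19.0], [196.0, 229.0])]
weighing_bottle [(0.57, [445.0, 261.0, 15.0], [161.0, 233.0])]
beaker [(0.81, [455.0, 120.0, 17.0], [234.0, 230.0])]
check_weight [(0.65, [455.0, 54.0, 15.0], [268.0, 231.0]), (0.16, [463.0, 53.0, 11.0], [269.0, 227.0])]
drying_rack [(0.74, [447.0, 153.0, 1.0], [218.0, 234.0]), (0.6, [449.0, 193.0, 17.0], [197.0, 232.0])]
we
[... 579 characters left out ...]
[246.0, 261.0]), (0.43, [467.0, 48.0, 12.0], [301.0, 221.0])]
weighing_bottle [(0.56, [446.0, 264.0, 17.0], [213.0, 281.0])]
beaker [(0.67, [454.0, 119.0, 18.0], [276.0, 240.0]), (0.5, [469.0, 46.0, 13.0], [302.0, 220.0])]
check_weight [(0.85, [463.0, 53.0, 18.0], [301.0, 222.0])]
drying_rack []
weighing_rack [(0.94, [624.0, 20.0, 3.0], [267.0, 174.0])]
block_crucible [(0.68, [453.0, 189.0, 9.0], [246.0, 261.0])]
block_weighing_bottle [(0.58, [447.0, 266.0, 15.0], [212.0, 281.0])]
block_beaker [(0.82, [462.0, 122.0, 5.0], [272.0, 242.0])]
block_check_weight [(0.85, [631.0, 279.0, 12.0], [160.0, 221.0]), (0.65, [472.0, -72.0, 11.0], [345.0, 195.0]), (0.64, [466.0, 48.0, 9.0], [301.0, 223.0])]
```

View pics/top0.png

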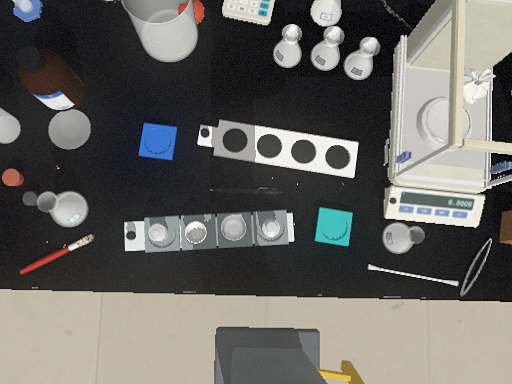

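View pics/scene0.png

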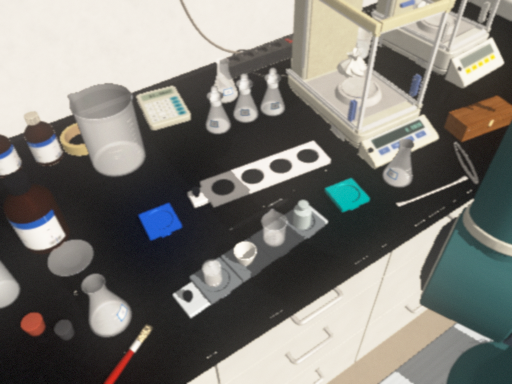

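The top view shows the drying rack's knob at (128,235), with the bottle, crucible, beaker and weight at columns 161, 197, 234 and 272. The weighing rack's knob is at (205,132), with recesses at (235,140), (270,146), (303,152) and (338,157). The first recess has a grey surround, so I'll enlarge it.

```bash
python3 - <<'E'
from h import *
a=get_image("top");b=get_image("scene")
A=cv2.resize(a["image"][115:260,110:370],None,fx=3,fy=3,interpolation=cv2.INTER_CUBIC)
B=cv2.resize(b["image"][135:325,165:345],None,fx=3,fy=3,interpolation=cv2.INTER_CUBIC)
save({"image":A},"topc.png");save({"image":B},"scenec.png")
# recess ellipses in both cameras
for im,roi in((a,(195,360,115,185)),(b,(185,335,138,212))):
    u0,u1,v0,v1=roi
    g=cv2.cvtColor(im["image"],cv2.COLOR_RGB2GRAY)[v0:v1,u0:u1]
    G=cv2.resize(g,None,fx=4,fy=4,interpolation=cv2.INTER_CUBIC)
    m=(G<75).astype(np.uint8)
    cs,_=cv2.findContours(m,cv2.RETR_LIST,cv2.CHAIN_APPROX_NONE)
    for c in cs:
        ar=cv2.contourArea(c)
        if 1500<ar<15000:
            (x,y),s,ang=cv2.fitEllipse(c);uv=((x+.5)/4-.5+u0,(y+.5)/4-.5+v0)
            print(np.round(uv,1),np.round(np.array(s)/4,1),[ray(im,uv,z).round(1)[:2].tolist() for z in(13,15,21)])
E
```

```text
[337.  156.5] [22.1 23.4] [[609.2, -81.8], [608.8, -81.3], [607.3, -80.0]]
[303. 151.] [22.4 23.4] [[618.3, -12.6], [617.7, -12.3], [616.2, -11.5]]
[268.8 145.4] [22.1 23.8] [[627.1, 56.8], [626.6, 56.9], [625.0, 57.3]]
[234.5 139.8] [22.9 23.9] [[636.1, 126.1], [635.6, 126.1], [633.9, 126.0]]
[222.6 186.8] [14.6 21.6] [[638.4, 126.4], [636.6, 127.3], [631.5, 129.9]]
[252.  175.9] [12.3 19.6] [[629.3, 56.7], [627.6, 57.8], [622.5, 61.1]]
[280.3 165.5] [11.5 19.1] [[620.2, -13.1], [618.5, -11.8], [613.5, -8.0]]
[307.3 155.5] [11.  18.6] [[611.3, -82.5], [609.7, -81.0], [604.7, -76.6]]
```

View pics/topc.png

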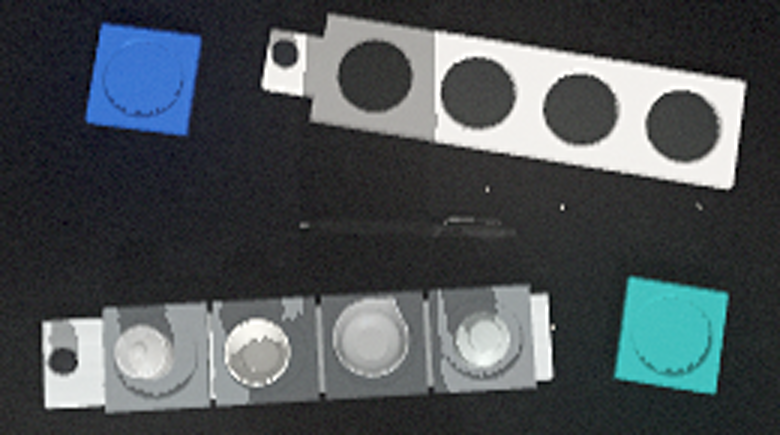

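View pics/scenec.png

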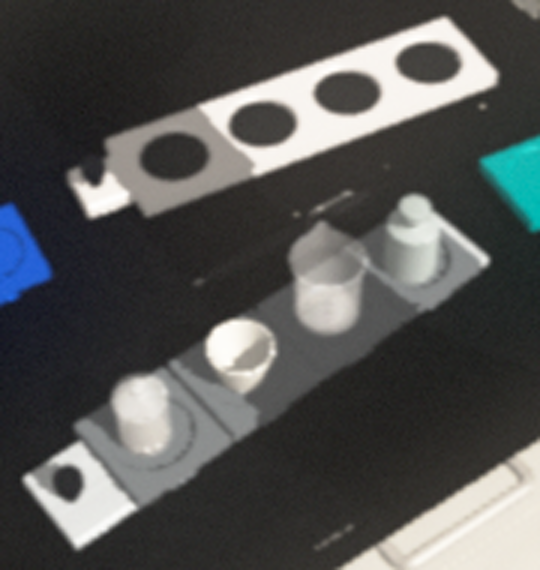

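The grey on the first recess is only a shadow, and the fitted recess centres are 70 mm apart in both cameras. Now I'll get the piece centres from rays to their rims and knobs.

```bash
python3 - <<'E'
from h import *
a=get_image("top");b=get_image("scene")
fa=lambda x,y:((x+.5)/3-.5+110,(y+.5)/3-.5+115)
fb=lambda x,y:((x+.5)/3-.5+165,(y+.5)/3-.5+135)
for n,A,za,B,zb in[("bottle top/foot",(142,352),66,(148,443),17),("crucible rim",(258,352),49,(240,350),49),("beaker rim",(370,338),78,(325,313),22),("weight knob",(488,341),75,(414,203),75)]:
    print(n,ray(a,fa(*A),za).round(1)[:2],ray(b,fb(*B),zb).round(1)[:2])
# block corners, crop px at z=21: outer corners of row
for c in[(104,308),(530,285),(537,387),(107,412)]: print(ray(a,fa(*c),21).round(1)[:2])
for l in["crucible","weighing_bottle","beaker","check_weight"]:
  for im,c in((a,"top"),(b,"scene")): print(l,c,[(round(d["p"],2),world(im,d["position"]).round().tolist()) for d in pinpoint(c,l)[:1]+look_for(c,l)[:1]])
E
```

```text
bottle top/foot [443.4 260.6] [441.7 264.5]
crucible rim [446.6 192. ] [447.  194.2]
beaker rim [455.1 122.4] [457.2 124. ]
weight knob [455.7  50.8] [462.9  51.8]
[473.6 294.5]
[497.1  20.1]
[431.1  14.4]
[407.4 288.4]
crucible top [(0.8, [453.0, 191.0, 17.0]), (0.54, [451.0, 193.0, 34.0])]
crucible scene [(0.97, [448.0, 197.0, 20.0]), (0.76, [458.0, 192.0, 40.0])]
weighing_bottle top [(0.87, [446.0, 260.0, 14.0]), (0.73, [444.0, 258.0, 61.0])]
weighing_bottle scene [(0.94, [444.0, 268.0, 16.0]), (0.79, [436.0, 270.0, 61.0])]
beaker top [(0.94, [457.0, 121.0, 19.0]), (0.91, [459.0, 119.0, 26.0])]
beaker scene [(0.83, [452.0, 121.0, 19.0]), (0.62, [453.0, 120.0, 57.0])]
check_weight top [(0.71, [459.0, 53.0, 16.0]), (0.49, [455.0, 55.0, 55.0])]
check_weight scene [(0.83, [463.0, 53.0, 20.0]), (0.87, [455.0, 60.0, 57.0])]
```

{"op": "jog_arm", "data": {"jaw": 1, "series": [[[0.9,4.5,0,3.5],[0.9,4.5,0,3.5],[0.9,4.5,0,3.5],[0.9,4.5,0,3.5],[0.9,4.5,0,3.5],[0.9,4.5,0,3.5],[0.9,4.5,0,3.5],[0.9,4.5,0,3.5],[0.9,4.5,0,3.5],[0.9,4.5,0,3.5],[0.9,4.5,0,3.5],[0.9,4.5,0,3.5],[0.9,4.5,0,3.5],[0.9,4.5,0,3.5],[0.9,4.5,0,3.5],[0.9,4.5,0,3.5],[0.9,4.5,0,3.5],[0.9,4.5,0,3.5],[0,4.5,0,0],[0,0,0,0]]]}}

```text
time_s: 4.6
position: [441.9, 243.3, 249.8]
eef_rot: [-180.0, -0.0, 87.7]
force: [0.2, -0.2, -0.6]
width: 88.0
gripper_force: 0.0
```

{"op": "jog_arm", "data": {"series": [[[0.2,1.0,-3,0],[0,0.9,-3,0],[0,0,-4,0],[0,0,-4,0],[0,0,-3,0],[0,0,-2,0],[0,0,-1,0],[0,0,-0.8,0],[0,0,-0.6,0],[0,0,0,0]]]}}

```text
time_s: 5.85
position: [444.1, 259.8, 35.8]
eef_rot: [180.0, -0.0, 87.5]
force: [0.1, 0.1, 0.4]
width: 87.6
gripper_force: 0.0
```

{"op": "jog_arm", "data": {"jaw": 0, "series": [[[0,0,0,0],[0,0,0,0],[0,0,0,0],[0,0,0,0],[0,0,0,0],[0,0,0,0],[0,0,0,0],[0,0,0,0]]]}}

```text
time_s: 6.85
position: [444.0, 259.8, 35.7]
eef_rot: [-180.0, 0.0, 87.5]
force: [-0.1, -0.7, -0.1]
width: 30.0
gripper_force: 30.0
```

```bash
python3 - <<'E'
from h import *
b=get_image("scene")
save({"image":cv2.resize(b["image"][180:330,140:340],None,fx=4,fy=4,interpolation=cv2.INTER_CUBIC)},"g1.png")
E
```

```text
(no output)
```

View pics/g1.png

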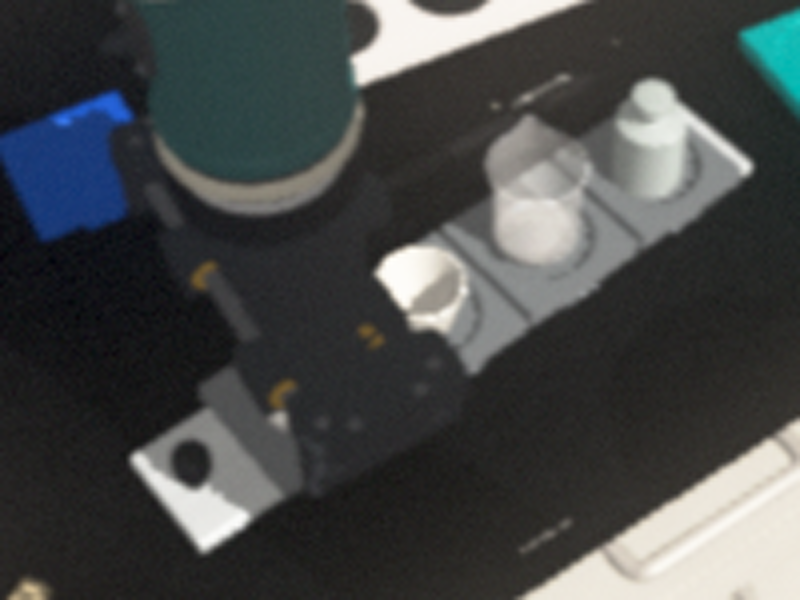

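The gripper hides the bottle, but it holds at 30 mm and 30 N. I'll lift and check.

{"op": "jog_arm", "data": {"series": [[[0,0,0.5,0],[0,0,1,0],[0,0,2,0],[0,0,2.5,0],[0,0,2.5,0],[0,0,1.5,0],[0,0,0,0],[0,0,0,0]]]}}

```text
time_s: 7.9
position: [443.5, 259.5, 134.9]
eef_rot: [-179.9, 0.0, 87.5]
force: [0.1, 0.0, -0.3]
width: 29.8
gripper_force: 30.0
```

```bash
python3 - <<'E'
from h import *
b=get_image("scene");a=get_image("top")
save({"image":cv2.resize(b["image"][150:300,130:330],None,fx=4,fy=4,interpolation=cv2.INTER_CUBIC)},"g2.png")
print(readout.get_obs()["width"],readout.get_obs()["force"])
for im,c in((a,"top"),(b,"scene")): 
  for l in("crucible","weighing_bottle","beaker"):print(l,c,[(round(d["p"],2),world(im,d["position"]).round().tolist()) for d in pinpoint(c,l)[:2]])
E
```

```text
29.836488375229806 [ 0.77907553 -0.32388193 -0.36112463]
crucible top [(0.67, [451.0, 194.0, 16.0])]
weighing_bottle top [(0.33, [459.0, 53.0, 16.0])]
beaker top [(0.67, [456.0, 121.0, 18.0])]
crucible scene [(0.58, [450.0, 193.0, 19.0])]
weighing_bottle scene [(0.51, [440.0, 264.0, 116.0])]
beaker scene [(0.62, [451.0, 122.0, 17.0])]
```

View pics/g2.png

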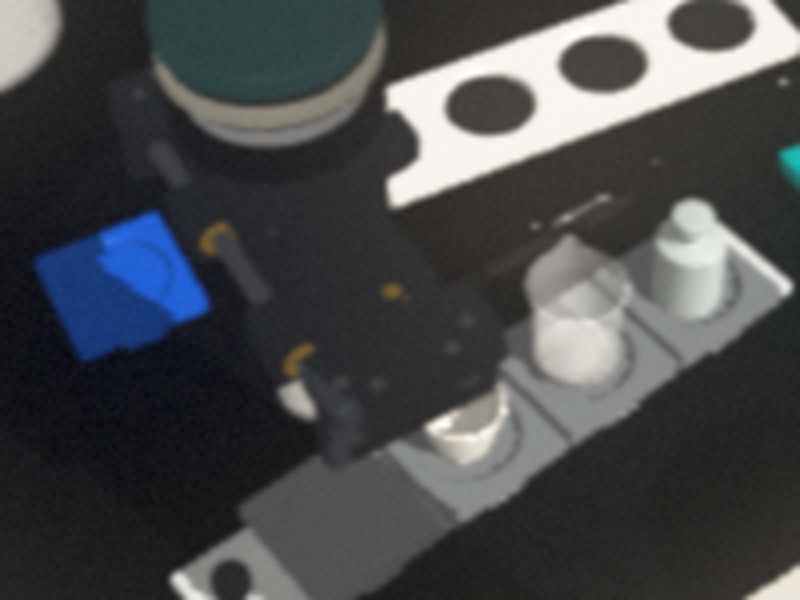

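{"op": "jog_arm", "data": {"series": [[[0.5,-1,0,0],[1,-2,0,0],[1.2,-2.5,0,0],[1.2,-2.5,0,0],[1.2,-2.5,0,0],[1.2,-2.5,0,0],[1.2,-2.5,0,0],[1.2,-2.5,0,0],[1.2,-2.5,0,0],[1.2,-2.5,0,0],[1.2,-2.5,0,0],[1.2,-2.5,0,0],[1.2,-2.5,0,0],[1,-2.2,0,0],[0.9,-1.6,0,0],[0.1,0,0,0],[0,0,0,0]]]}}

```text
time_s: 10.42
position: [610.7, -82.7, 135.5]
eef_rot: [-180.0, -0.0, 87.5]
force: [-0.1, -0.3, -0.8]
width: 30.2
gripper_force: 30.0
```

```bash
python3 - <<'E'
from h import *
b=get_image("scene")
p=px(b,[[608.7,-81.5,120]])[0].astype(int);u,v=p
print(p,readout.get_obs()["position"])
c=b["image"][v-60:v+60,u-80:u+80].copy()
save({"image":cv2.resize(c,None,fx=5,fy=5,interpolation=cv2.INTER_CUBIC)},"g3.png")
for cam in("top","scene"):
  im=get_image(cam)
  for f in(pinpoint,look_for): print(cam,[(round(d["p"],2),world(im,d["position"]).round().tolist()) for d in f(cam,"weighing_bottle")[:2]])
E
```

```text
[311 118] [610.65658851 -82.46807682 135.52422882]
top [(0.56, [612.0, -81.0, 113.0])]
top []
scene [(0.69, [611.0, -77.0, 116.0])]
scene [(0.51, [606.0, -62.0, 145.0])]
```

View pics/g3.png

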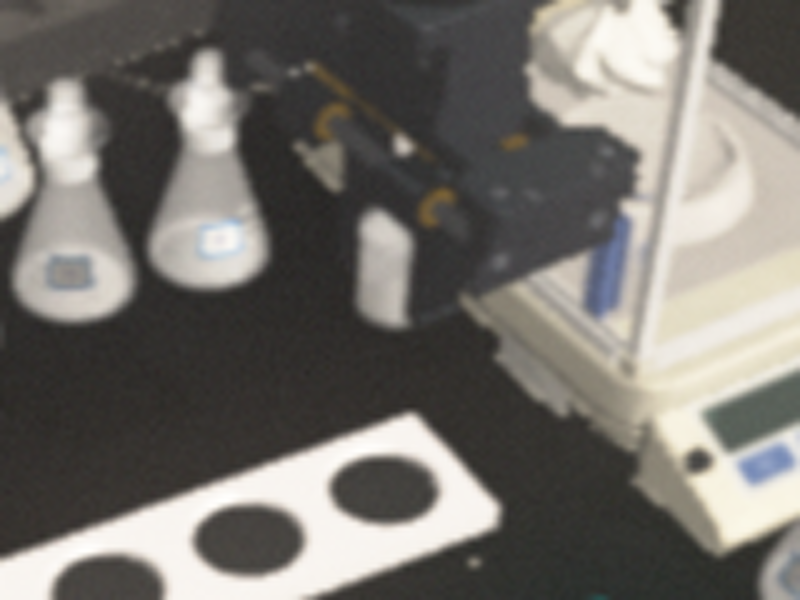

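The bottle hangs upright, its foot at about (310,121) in the full picture, within a few mm of the recess axis. I'll lower it.

{"op": "jog_arm", "data": {"series": [[[-0.2,-0.2,-1,0],[0,0,-2,0],[0,0,-2.5,0],[0,0,-2,0],[0,0,-1.2,0],[0,0,-0.8,0],[0,0,-0.5,0],[0,0,-0.3,0],[0,0,-0.2,0],[0,0,0,0],[0,0,0,0]]]}}

```text
time_s: 12.15
position: [609.3, -85.2, 31.1]
eef_rot: [180.0, 0.0, 87.5]
force: [-1.0, -0.4, 0.5]
width: 29.9
gripper_force: 30.0
```

{"op": "jog_arm", "data": {"series": [[[0,0.1,-0.1,0],[0,0,0,0]]]}}

```text
time_s: 12.4
position: [609.1, -84.1, 29.7]
eef_rot: [180.0, 0.0, 87.5]
force: [-0.1, -0.5, 0.2]
width: 29.9
gripper_force: 30.0
```

{"op": "jog_arm", "data": {"jaw": 1, "series": [[[0,0,0,0],[0,0,0,0],[0,0,0,0],[0,0,0,0],[0,0,0,0],[0,0,2,0],[0,0,4,0],[0,0,4,0],[-1,1,2,0],[-2,2.5,0,0],[-2,3.5,0,0],[-2,4,0,0],[-2,4,0,0],[-2,4,0,0],[-2,3.5,0,0],[-2,3,0,0],[-1,2,0,0],[0,0,0,0]]]}}

```text
time_s: 14.65
position: [448.9, 192.0, 151.1]
eef_rot: [179.9, -0.0, 87.7]
force: [0.8, -0.5, -0.3]
width: 88.3
gripper_force: 0.0
```

```bash
python3 - <<'E'
from h import *
b=get_image("scene")
save({"image":cv2.resize(b["image"][135:295,200:360],None,fx=3.7,fy=3.7,interpolation=cv2.INTER_CUBIC)},"g4.png")
print([(round(d["p"],2),world(b,d["position"]).round().tolist()) for l in("weighing_bottle","crucible") for d in pinpoint("scene",l)[:2]])
E
```

```text
[(0.85, [609.0, -76.0, 9.0]), (0.79, [448.0, 195.0, 20.0])]
```

View pics/g4.png

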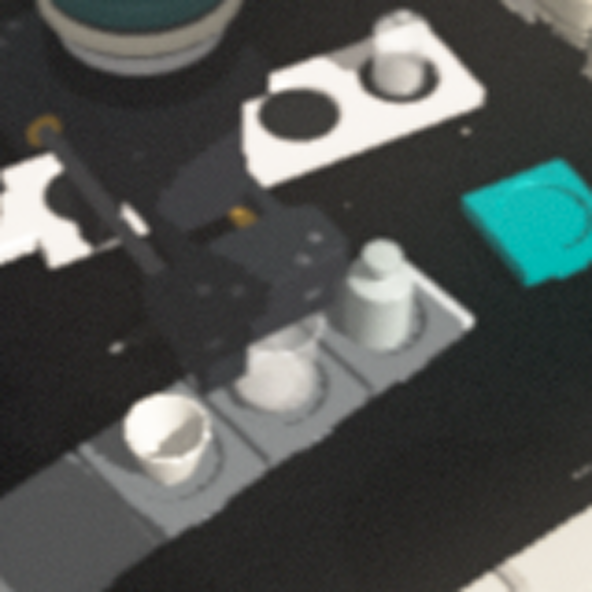

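The bottle stands upright inside the last recess. The crucible is next, at about (448,194).

{"op": "jog_arm", "data": {"series": [[[0,0.1,-3,0],[0,0,-3,0],[0,0,-2.5,0],[0,0,-1.5,0],[0,0,-1,0],[0,0,-0.6,0],[0,0,0,0]]]}}

```text
time_s: 15.68
position: [449.3, 191.8, 33.8]
eef_rot: [180.0, -0.0, 87.5]
force: [-0.3, -0.0, -0.3]
width: 87.8
gripper_force: 0.0
```

{"op": "jog_arm", "data": {"jaw": 0, "series": [[[0,0,0,0],[0,0,0,0],[0,0,0,0],[0,0,0,0],[0,0,0,0],[0,0,0,0],[0,0,0,0]]]}}

```text
time_s: 16.55
position: [448.9, 191.9, 33.7]
eef_rot: [-180.0, 0.0, 87.5]
force: [-1.2, -0.1, 2.1]
width: 36.0
gripper_force: 29.5
```

{"op": "jog_arm", "data": {"series": [[[0,0,0.5,0],[0,0,1,0],[0,0,2,0],[0,0,2.5,0],[0,0,2.5,0],[0,0,1.5,0],[0,0,0,0],[0,0,0,0]]]}}

```text
time_s: 17.55
position: [448.4, 191.6, 133.0]
eef_rot: [-179.9, 0.0, 87.5]
force: [-0.3, -0.3, -0.5]
width: 35.7
gripper_force: 29.6
```

```bash
python3 - <<'E'
from h import *
print(readout.get_obs()["width"],readout.get_obs()["position"])
for cam in("top","scene"):
  im=get_image(cam); print(cam,[(round(d["p"],2),world(im,d["position"]).round().tolist()) for l in("crucible","beaker","check_weight") for d in pinpoint(cam,l)[:1]])
save({"image":cv2.resize(im["image"][150:300,130:330],None,fx=4,fy=4,interpolation=cv2.INTER_CUBIC)},"g5.png")
E
```

```text
35.71520977493217 [448.44341564 191.62075516 132.96459913]
top [(0.41, [456.0, 119.0, 19.0]), (0.62, [455.0, 121.0, 20.0]), (0.58, [458.0, 49.0, 16.0])]
scene [(0.43, [448.0, 194.0, 119.0]), (0.62, [453.0, 123.0, 19.0]), (0.56, [462.0, 51.0, 20.0])]
```

View pics/g5.png

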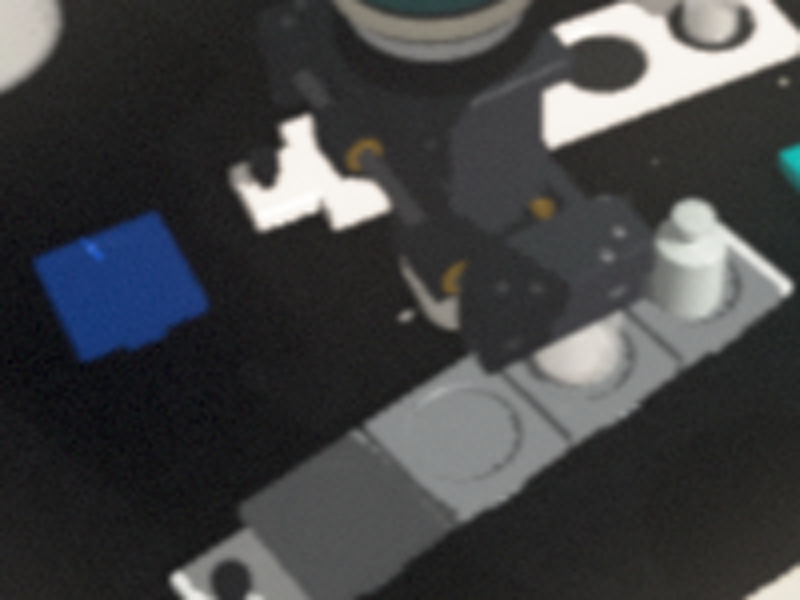

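The crucible is held upright at about (440,300) in the crop. Next is P3 (618,-12).

{"op": "jog_arm", "data": {"series": [[[0.5,-0.8,0,0],[1.2,-1.5,0,0],[1.7,-2,0,0],[1.9,-2.3,0,0],[1.9,-2.3,0,0],[1.9,-2.3,0,0],[1.9,-2.3,0,0],[1.9,-2.3,0,0],[1.8,-2,0,0],[1.3,-1.5,0,0],[0.7,-0.9,0,0],[0.3,-0.3,0,0],[0,0,-1,0],[0,0,-2,0],[0,0,-2.5,0],[0,0,-2,0],[0,0,-1,0],[0,0,-0.7,0],[0,0,-0.5,0],[0,0,0,0]]]}}

```text
time_s: 20.45
position: [619.2, -13.2, 36.9]
eef_rot: [180.0, 0.0, 87.5]
force: [-0.3, 0.6, 0.9]
width: 35.8
gripper_force: 29.6
```

{"op": "jog_arm", "data": {"series": [[[-0.1,0.1,-0.4,0],[0,0,-0.3,0],[0,0,-0.2,0],[0,0,0,0],[0,0,0,0]]]}}

```text
time_s: 21.08
position: [618.1, -12.2, 27.8]
eef_rot: [180.0, 0.0, 87.5]
force: [-1.4, 0.4, 1.5]
width: 35.9
gripper_force: 29.6
```

{"op": "jog_arm", "data": {"jaw": 1, "series": [[[0,0,0,0],[0,0,0,0],[0,0,0,0],[0,0,0,0],[0,0,0,0],[0,0,2,0],[0,0,4,0],[0,0,4,0],[-1,0.5,2,0],[-2,1.5,0,0],[-3,2,0,0],[-3,2.5,0,0],[-3,2.5,0,0],[-2,2,0,0],[-1.4,1.5,0,0],[-0.9,1,0,0],[0,0,0,0]]]}}

```text
time_s: 23.2
position: [455.0, 123.3, 148.1]
eef_rot: [180.0, -0.0, 87.6]
force: [0.6, -0.5, -0.7]
width: 88.6
gripper_force: 0.0
```

```bash
python3 - <<'E'
from h import *
print(readout.get_obs()["position"])
for cam in("top","scene"):
  im=get_image(cam); print(cam,[(l,round(d["p"],2),world(im,d["position"]).round().tolist()) for l in("crucible","weighing_bottle","beaker","check_weight") for d in pinpoint(cam,l)[:1]])
E
```

```text
[455.02848285 123.27526047 148.09885522]
top [('crucible', 0.63, [622.0, -11.0, 14.0]), ('weighing_bottle', 0.5, [608.0, -82.0, 10.0]), ('check_weight', 0.47, [457.0, 50.0, 14.0])]
scene [('weighing_bottle', 0.53, [609.0, -78.0, 8.0]), ('beaker', 0.85, [451.0, 121.0, 19.0]), ('check_weight', 0.74, [461.0, 54.0, 15.0])]
```

{"op": "jog_arm", "data": {"series": [[[0,-0.2,-3,0],[0,0,-3,0],[0,0,-2.3,0],[0,0,-1.4,0],[0,0,-1,0],[0,0,-0.6,0],[0,0,0,0]]]}}

```text
time_s: 24.58
position: [455.2, 120.9, 34.7]
eef_rot: [180.0, -0.0, 87.5]
force: [0.1, 0.7, -0.5]
width: 88.3
gripper_force: 0.0
```

{"op": "jog_arm", "data": {"jaw": 0, "series": [[[0,0,0,0],[0,0,0,0],[0,0,0,0],[0,0,0,0],[0,0,0,0],[0,0,0,0],[0,0,0,0]]]}}

```text
time_s: 25.45
position: [455.2, 120.9, 34.8]
eef_rot: [180.0, -0.0, 87.5]
force: [-0.0, 0.2, 0.9]
width: 43.4
gripper_force: 29.4
```

{"op": "jog_arm", "data": {"series": [[[0,0,0.5,0],[0,0,1,0],[0,0,2,0],[0,0,2.5,0],[0,0,2.5,0],[0,0,1.5,0],[0,0,0,0],[0,0,0,0]]]}}

```text
time_s: 26.45
position: [454.4, 120.7, 134.0]
eef_rot: [-179.9, 0.0, 87.5]
force: [-0.7, -0.3, -0.4]
width: 43.4
gripper_force: 29.5
```

```bash
python3 - <<'E'
from h import *
print(readout.get_obs()["width"],readout.get_obs()["position"])
im=get_image("scene"); print([(l,round(d["p"],2),world(im,d["position"]).round().tolist()) for l in("crucible","beaker","check_weight") for d in pinpoint("scene",l)[:1]])
save({"image":cv2.resize(im["image"][130:270,200:360],None,fx=4,fy=4,interpolation=cv2.INTER_CUBIC)},"g6.png")
E
```

```text
43.43810440282863 [454.38580568 120.68578697 133.95701139]
[('crucible', 0.31, [451.0, 191.0, 12.0]), ('beaker', 0.61, [450.0, 121.0, 118.0])]
```

View pics/g6.png

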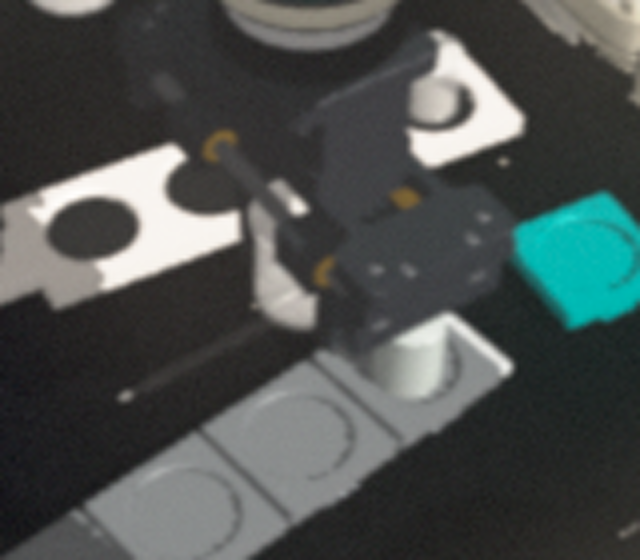

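The beaker is held upright at (285,260) in the crop. Next is P2 (627,57).

{"op": "jog_arm", "data": {"series": [[[0.5,-0.2,0,0],[1.2,-0.4,0,0],[1.8,-0.7,0,0],[2,-0.8,0,0],[2,-0.8,0,0],[2,-0.8,0,0],[2,-0.8,0,0],[2,-0.7,0,0],[1.7,-0.6,0,0],[1.2,-0.4,0,0],[0.5,-0.2,0,0],[0.2,0,0,0],[0,0,-1,0],[0,0,-2,0],[0,0,-2.5,0],[0,0,-2,0],[0,0,-1,0],[0,0,-0.7,0],[0,0,-0.5,0],[0,0,0,0]]]}}

```text
time_s: 29.15
position: [626.2, 56.8, 37.9]
eef_rot: [180.0, -0.0, 87.5]
force: [0.4, -0.3, 0.1]
width: 43.4
gripper_force: 29.5
```

{"op": "jog_arm", "data": {"series": [[[0.1,0,-0.4,0],[0,0,-0.3,0],[0,0,-0.2,0],[0,0,0,0],[0,0,0,0]]]}}

```text
time_s: 29.78
position: [627.1, 56.8, 28.9]
eef_rot: [180.0, -0.0, 87.5]
force: [-0.8, 0.5, 1.5]
width: 43.3
gripper_force: 29.4
```

{"op": "jog_arm", "data": {"jaw": 1, "series": [[[0,0,0,0],[0,0,0,0],[0,0,0,0],[0,0,0,0],[0,0,0,0],[0,0,2,0],[0,0,4,0],[0,0,4,0],[-1,0,2,0],[-2,0,0,0],[-3,0,0,0],[-3,0,0,0],[-3,0,0,0],[-2.5,0,0,0],[-1.3,-0.2,0,0],[-1,-0.2,0,0],[0,0,0,0]]]}}

```text
time_s: 31.9
position: [458.8, 52.6, 148.8]
eef_rot: [180.0, -0.0, 87.5]
force: [0.8, 0.1, 0.5]
width: 88.2
gripper_force: 0.0
```

```bash
python3 - <<'E'
from h import *
print(readout.get_obs()["position"])
for cam in("top","scene"):
  im=get_image(cam); print(cam,[(l,round(d["p"],2),world(im,d["position"]).round().tolist()) for l in("crucible","weighing_bottle","beaker","check_weight") for d in pinpoint(cam,l)[:1]])
E
```

```text
[458.84361166  52.6468838  148.82004083]
top [('crucible', 0.54, [619.0, -12.0, 13.0]), ('weighing_bottle', 0.39, [611.0, -81.0, 9.0]), ('beaker', 0.78, [626.0, 56.0, 11.0]), ('check_weight', 0.59, [449.0, 157.0, 4.0])]
scene [('crucible', 0.57, [617.0, -8.0, 15.0]), ('weighing_bottle', 0.63, [611.0, -77.0, 12.0]), ('beaker', 0.9, [621.0, 56.0, 14.0])]
```

All three pieces are on target. The check weight is next, at (459,53).

{"op": "jog_arm", "data": {"series": [[[0,0,-3,0],[0,0,-3,0],[0,0,-2.3,0],[0,0,-1.4,0],[0,0,-1,0],[0,0,-0.6,0],[0,0,0,0]]]}}

```text
time_s: 33.28
position: [459.1, 52.8, 35.7]
eef_rot: [-180.0, -0.0, 87.5]
force: [-0.9, -0.1, -0.6]
width: 88.1
gripper_force: 0.0
```

{"op": "jog_arm", "data": {"jaw": 0, "series": [[[0,0,0,0],[0,0,0,0],[0,0,0,0],[0,0,0,0],[0,0,0,0],[0,0,0,0],[0,0,0,0],[0,0,0,0]]]}}

```text
time_s: 34.28
position: [459.1, 52.8, 35.7]
eef_rot: [180.0, -0.0, 87.5]
force: [-0.3, 0.3, 0.1]
width: 33.1
gripper_force: 30.0
```

{"op": "jog_arm", "data": {"series": [[[0,0,0.5,0],[0,0,1,0],[0,0,2,0],[0,0,2.5,0],[0,0,2.5,0],[0,0,1.5,0],[0,0,0,0],[0,0,0,0]]]}}

```text
time_s: 35.28
position: [458.3, 52.8, 134.9]
eef_rot: [-179.9, 0.0, 87.5]
force: [0.0, -0.5, -2.2]
width: 33.2
gripper_force: 30.0
```

```bash
python3 - <<'E'
from h import *
print(readout.get_obs()["width"],readout.get_obs()["position"])
im=get_image("scene"); print([(l,round(d["p"],2),world(im,d["position"]).round().tolist()) for l in("crucible","beaker","check_weight") for d in pinpoint("scene",l)[:1]])
save({"image":cv2.resize(im["image"][110:250,210:370],None,fx=4,fy=4,interpolation=cv2.INTER_CUBIC)},"g7.png")
E
```

```text
33.233079906942756 [458.28327285  52.78744783 134.88654754]
[('crucible', 0.77, [619.0, -7.0, 16.0]), ('check_weight', 0.68, [460.0, 54.0, 117.0])]
```

View pics/g7.png

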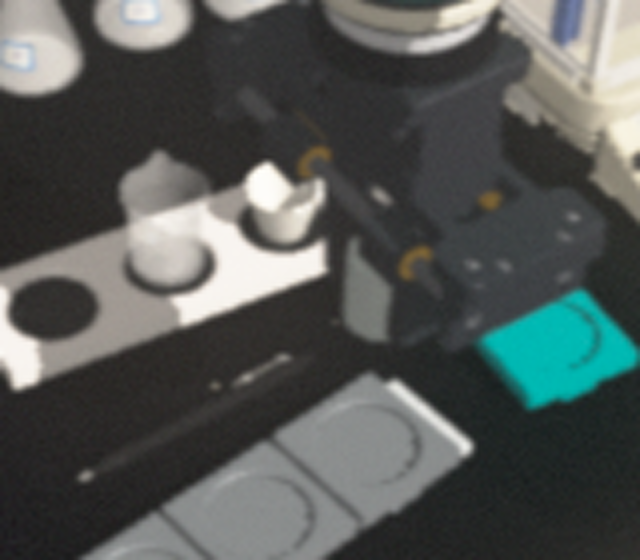

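The weight is held upright at (370,290), and the beaker and crucible stand in their recesses. Next is P1 (636,126).

{"op": "jog_arm", "data": {"series": [[[0.5,0.2,0,0],[1.2,0.5,0,0],[1.8,0.8,0,0],[2,0.9,0,0],[2,0.9,0,0],[2,0.9,0,0],[2,0.9,0,0],[2,0.8,0,0],[1.8,0.7,0,0],[1.3,0.5,0,0],[0.7,0.2,0,0],[0.4,0.1,0,0],[0,0,-1,0],[0,0,-2,0],[0,0,-2.5,0],[0,0,-2,0],[0,0,-1,0],[0,0,-0.7,0],[0,0,-0.5,0],[0,0,0,0]]]}}

```text
time_s: 37.98
position: [636.2, 126.9, 38.8]
eef_rot: [180.0, -0.0, 87.5]
force: [0.1, 0.3, -2.8]
width: 33.1
gripper_force: 30.0
```

{"op": "jog_arm", "data": {"series": [[[0,0,-0.4,0],[0,0,-0.3,0],[0,0,-0.2,0],[0,0,0,0],[0,0,0,0]]]}}

```text
time_s: 38.6
position: [636.1, 126.9, 29.8]
eef_rot: [180.0, -0.0, 87.5]
force: [-0.7, 0.3, -1.3]
width: 33.1
gripper_force: 30.0
```

{"op": "jog_arm", "data": {"jaw": 1, "series": [[[0,0,0,0],[0,0,0,0],[0,0,0,0],[0,0,0,0],[0,0,0,0],[0,0,2,0],[0,0,4,0],[0,0,4,0],[0,0,4,0],[-2,0,2,0],[-3,0,0,0],[-4,0,0,0],[-4,0,0,0],[-4,0,0,0],[-2,0,0,0],[0,0,0,0],[0,0,0,0]]]}}

```text
time_s: 40.72
position: [447.2, 127.0, 190.9]
eef_rot: [179.9, -0.0, 87.5]
force: [0.2, 0.4, 0.2]
width: 87.9
gripper_force: 0.0
```

```bash
python3 - <<'E'
from h import *
o=np.array([622.3,22.5]);th=np.radians(-7.4)
for cam in("top","scene"):
  im=get_image(cam)
  for l in("crucible","weighing_bottle","beaker","check_weight"):
    for d in pinpoint(cam,l)[:1]:
      p=world(im,d["position"]);r=p[:2]-o
      print(cam,l,round(d["p"],2),p.round(),"rack xy",(r@[np.cos(th),np.sin(th)]).round(1),(r@[-np.sin(th),np.cos(th)]).round(1))
a=get_image("top");b=im
A=cv2.resize(a["image"][115:185,190:370],None,fx=3.3,fy=3.3,interpolation=cv2.INTER_CUBIC)
B=cv2.resize(b["image"][120:220,180:345],None,fx=3.6,fy=3.6,interpolation=cv2.INTER_CUBIC)[:, :594]
save({"image":np.vstack([A[:, :594],B])},"end.png")
E
```

```text
top crucible 0.81 [619. -11.   9.] rack xy 1.3 -33.9
top weighing_bottle 0.77 [613. -81.   7.] rack xy 3.9 -103.9
top beaker 0.5 [626.  54.  12.] rack xy -0.2 31.6
top check_weight 0.5 [632. 125.   9.] rack xy -3.2 102.9
scene crucible 0.64 [617.  -8.  16.] rack xy -1.0 -30.6
scene weighing_bottle 0.53 [609. -78.  12.] rack xy -0.5 -101.5
scene beaker 0.79 [625.  56.  15.] rack xy -1.4 33.5
scene check_weight 0.85 [640. 125.  15.] rack xy 4.6 103.8
```

View pics/end.png

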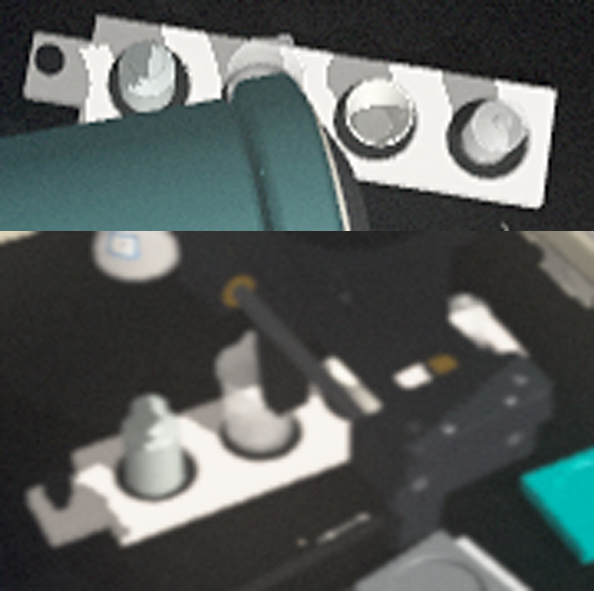

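All four pieces stand upright in their own recesses in reversed order (weight, beaker, crucible, bottle counting from the knob), each within about 5 mm of centre, and the gripper is clear.

```bash
python3 -c "
from workcell import job; print(job.job_done())"
```

```text
the job is handed in; nothing more can be done
None
```

I moved all four pieces to the weighing rack in reverse order and handed the job in at about 41 s; they stood upright in their own recesses, each within about 5 mm of centre by the camera estimates, and the hand-in returned no verdict.

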